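Put the bench tools back on their inlays

ROBOT

A 6-joint arm with a two-finger parallel gripper is mounted at the origin on the work surface. World frame = base frame: x ahead of the robot, y to its left, z up, the work surface at z = 0. Lengths are in mm, angles in degrees, forces in N, time in s.
With the tool pointing down it reaches from about 350 to 850 mm from the base axis. Payload 8.1 kg.
Tool frame: the origin (TCP) lies between the finger pads; the fingertips stand ahead of it and the grasp point (between the pads) lies 2 mm behind it (nose_length is the z of the fingertips in the tool frame, in mm); z points along the fingers, y is the direction in which the jaws open and shut (so a half turn about z gives the same grasp; the last joint's range is limited). The gripper opens to 85 mm and grips with 20 to 120 N. Pads are 22 mm wide; open, the fingers measure 114 mm over their backs; the gripper's body (76 mm by 85 mm) begins 54 mm behind the grasp point. The pads swing forward as they close: fully open they stand 13 mm farther back than shut.
Start: joints at [-72.158, 7.471, 85.268, -0, 87.261, -4.893], TCP at [231.901, -553.378, 248.292] pointing down, gripper open.
Joint ranges: [-169.43, 169.43], [-51.17, 129.36], [1.28, 143.12], [-76.62, 256.62], [0, 156.53], [-152.29, 152.29]. Speed limits (degrees/s): [136.94, 136.94, 159.86, 180, 180, 180].

INTERFACE

Orientations are given as [roll, pitch, yaw] about the fixed x, y, z axes, in that order (R = Rz(yaw) Ry(pitch) Rx(roll)).
In Python, from bench import * gives the robot as it stands.
- The arm moves only by the tool jog_arm, never from a script. Its argument "plan" is a list of rows, each a list of 3 entries, a list of its own where there are three numbers: the turn, a rotation vector about the tool's x, y, z in degrees, then the shift along the tool's x, y, z in m, then the gripper's target within -1 to 1 (fully open at 1, half-way at 0, shut at -1). A call has 1 to 12 rows; each row is the pose to reach, as a shift and turn from the pose commanded when the call began, along the tool's axes at that moment; what a row does not reach only later rows make up. A row lasts 1/8 s, in which the tool goes at most 62.5 mm and 10.7 degrees, less where a joint would pass 70% of its speed; a pose out of reach is approached as far as the arm can. A call with a gripper value outside its range is refused whole. The fingers move at their own pace and stop on an object; "force" is the grip in N (left out, the last holds). Time passes only in rows, so rows that repeat a pose let the fingers close. It gives the time, the measured TCP pose, the force and the opening at its end, in the units of the state.
- sense(): the state, without advancing time (a new reading comes with each control period).
- snapshot(name): name is "side" or "top" or "wrist"; returns (picture, depth): 420x560x3 uint8, blue, green, red; 420x560 float32, mm along the optical axis (not along the pixel's ray), 0 where there is no reading.
- camera_info(name): a dict with "fov_y" (degrees; the focal length in pixels is half the picture's height over the tangent of half this angle, whatever the lens; pixels are square), "cx", "cy" (the principal point, pixels), "origin" and "orientation" of the camera in the world. Camera axes: x right, y down, z forward; pixel columns grow to the right and rows downward; lengths in mm; the calibration is good to about 2 mm. A picture is of the moment at which its call begins: read the wrist's pose just before it. camera_info takes no time and is no camera call; for the wrist camera it gives the pose at the moment of the call.
- hand_in(): hands the job in, once; it reports no verdict.
The state is a dict: "time": time; "joint_pos": joint angles; "qd": joint speeds; "joint_efforts": joint torques, N m; "tool_pos": TCP position; "tcp_rot": TCP orientation; "ft_force": force on the tool from outside, world axes, zero at the start; "wrist_torque": the same for the moment, N m; "finger_gap": finger opening in mm.
Only numpy, scipy, OpenCV 4.12 (cv2) and the standard library are available. Lean on these libraries where they do the work, as an engineer would, in place of code of your own. Each camera call takes 0.05 s, during which the arm holds its last target.

TASK

The shift is over: put the four tools back, each flat on the rubber inlay that shows its own silhouette, the same way round as the silhouette and covering it; mind that the two spanners differ in size. Set each tool down rather than dropping it, and leave the mug and the tape measure standing where they are.

Things in the scene. Friction and masses are not known exactly. Their poses are not given: they have to be found in the camera images.
- hammer: stubby ball-pein hammer lying flat, 155 mm long. Origin at the underside, x along the handle to the head, z up. Steel head crosswise at x = 44 mm, 27 mm thick, flat face at y = 44, ball at y = -44. Wood handle, mid-height 13.5 mm: neck 18 wide, 20 high, x -11 to 31; grip 24 wide, 27 high, x -97 to -11. About 0.28 kg, balance near x = 25; hold at about x = 2.
- large_spanner: larger of two steel combination spanners, lying flat, 156 mm long, 8 mm thick all over. Origin at the underside on the centre line; x along the shaft to the closed ring end (ring centre x = 46 mm, 23 mm across), z up; open jaw at x = -100 to -74, 26 mm wide; shaft 12 mm wide in y. About 0.10 kg; hold the shaft near x = -20 mm.
- small_spanner: smaller of two steel combination spanners, same shape, lying flat, 119 mm long, 7 mm thick all over. Origin at the underside on the centre line; x along the shaft to the closed ring end (ring centre x = 31 mm, 17 mm across), z up; open jaw at x = -80 to -61, 18 mm wide; shaft 9 mm wide in y. About 0.05 kg; hold the shaft near x = -18 mm.
- square: engineer's try square, an L of steel lying flat. Dark stock: x -60 to 20 mm, y -45 to -23, 16 mm high. Bright blade, 3 mm thick, 7 mm off the ground: x 2 to 20, from the stock to y = 46. Origin at underside level, inside the L, 34 mm from the stock's centre line; x along the stock to the corner, y along the blade away from the stock, z up. About 0.23 kg; hold the stock near x = -18, y = -34.
- hammer_inlay: fixed dark rubber tile, 175 x 105 x 4 mm (all four alike), white silhouette of the hammer on top. Origin at the middle of the underside, 4 mm below the top face; x along the silhouette (175 mm side), z up. The tool covers the silhouette when its origin is above the point x = 20 mm, y = 0 of the tile and its x axis points the same way as the tile's.
- large_spanner_inlay: fixed dark rubber tile, 175 x 105 x 4 mm (all four alike), white silhouette of the large spanner (156 mm long) on top. Origin at the middle of the underside, 4 mm below the top face; x along the silhouette (175 mm side), z up. The tool covers the silhouette when its origin is above the point x = 20 mm, y = 0 of the tile and its x axis points the same way as the tile's.
- small_spanner_inlay: fixed dark rubber tile, 175 x 105 x 4 mm (all four alike), white silhouette of the small spanner (119 mm long) on top. Origin at the middle of the underside, 4 mm below the top face; x along the silhouette (175 mm side), z up. The tool covers the silhouette when its origin is above the point x = 20 mm, y = 0 of the tile and its x axis points the same way as the tile's.
- square_inlay: fixed dark rubber tile, 175 x 105 x 4 mm (all four alike), white silhouette of the try square (an L) on top. Origin at the middle of the underside, 4 mm below the top face; x along the silhouette (175 mm side), z up. The tool covers the silhouette when its origin is above the point x = 20 mm, y = 0 of the tile and its x axis points the same way as the tile's.
- mug: blue ceramic mug standing upright among the tools, 76 mm across, 92 mm high, handle on its +y side; origin at the centre of its underside. Not to be disturbed.
- tape: black tape measure standing upright among the tools, 64 x 34 mm, 62 mm high; origin at the centre of its underside. Not to be disturbed.
There are look-alikes about, which are no part of the job. What is shaped like the large_spanner_inlay but yellow is not meant.

How it is judged (in metres and radians):
At the end, for the whole second after the job is handed in: Each tool lies flat (0.12 rad) on top of its own inlay, within 12 mm of its silhouette lengthwise and crosswise, within 0.2 rad and the same way round, released and at rest; mug and tape measure upright and within 25 mm of where they began (x of hammer in the frame of hammer_inlay between 0.008 and 0.032 m and y of hammer in the frame of hammer_inlay between -0.012 and 0.012 m and x of hammer_inlay in the frame of hammer below 0 m and angle between the x axis of hammer and the x axis of hammer_inlay, either way round below 0.2 rad and angle between each of hammer, large_spanner, small_spanner, square's own z axis and vertical below 0.12 rad and z of hammer in the frame of hammer_inlay between 0.001 and 0.009 m and linear speed of each of hammer, large_spanner, small_spanner, square below 0.02 m/s and contact force between the fingers and hammer below 0.05 N and x of large_spanner in the frame of large_spanner_inlay between 0.008 and 0.032 m and y of large_spanner in the frame of large_spanner_inlay between -0.012 and 0.012 m and x of large_spanner_inlay in the frame of large_spanner below 0 m and angle between the x axis of large_spanner and the x axis of large_spanner_inlay, either way round below 0.2 rad and z of large_spanner in the frame of large_spanner_inlay between 0.001 and 0.009 m and contact force between the fingers and large_spanner below 0.05 N and x of small_spanner in the frame of small_spanner_inlay between 0.008 and 0.032 m and y of small_spanner in the frame of small_spanner_inlay between -0.012 and 0.012 m and x of small_spanner_inlay in the frame of small_spanner below 0 m and angle between the x axis of small_spanner and the x axis of small_spanner_inlay, either way round below 0.2 rad and z of small_spanner in the frame of small_spanner_inlay between 0.001 and 0.009 m and contact force between the fingers and small_spanner below 0.05 N and x of square in the frame of square_inlay between 0.008 and 0.032 m and y of square in the frame of square_inlay between -0.012 and 0.012 m and x of square_inlay in the frame of square below 0 m and angle between the x axis of square and the x axis of square_inlay, either way round below 0.2 rad and z of square in the frame of square_inlay between 0.001 and 0.009 m and contact force between the fingers and square below 0.05 N and distance of each of mug, tape from where it was at the start of the episode below 0.025 m and angle between each of mug, tape's own z axis and vertical below 0.1 rad); the robot touches nothing.
It fails at once if a tool is let go more than 40 mm above the bench ((height (world z) of hammer above 0.04 m and contact force between the fingers and hammer below 0.01 N) or (height (world z) of large_spanner above 0.04 m and contact force between the fingers and large_spanner below 0.01 N) or (height (world z) of small_spanner above 0.04 m and contact force between the fingers and small_spanner below 0.01 N) or (height (world z) of square above 0.04 m and contact force between the fingers and square below 0.01 N)).
It fails at once if the mug is shoved more than 25 mm or tipped (distance of mug from where it was at the start of the episode above 0.025 m or angle between mug's own z axis and vertical above 0.4 rad).
It fails at once if the tape measure is shoved more than 25 mm or tipped (distance of tape from where it was at the start of the episode above 0.025 m or angle between tape's own z axis and vertical above 0.4 rad).
It also fails if it takes over 115 s, if anything falls off the work surface, if the arm or the gripper's body presses on something with over 40 N, if the wrist force passes 120 N, or if a joint passes its speed limit or range.

## Working session

There is one attempt and no reset: what is moved stays moved. The work goes in short steps, Python scripts to look and compute and a tool call to move; the robot and the scene stay as the last step left them, time stands still between calls to the robot, and variables do not carry over. Pictures are saved under pics/ and viewed, and the job is handed in when it is done.

Besides the shell and the picture viewer there is one more tool, called after "Call:" by a JSON object that holds its "fn" and its "kwargs". jog_arm: Moves the arm, as the interface text tells. Its arguments: {"type":"object","properties":{"plan":{"type":"array","items":{"type":"array"}},"force":{"type":"number"}},"required":["plan"]}

```bash
mkdir -p pics; ls; python3 - <<'E'
from bench import *
import cv2
print(sense())
for n in("top","side","wrist"):
    print(n,camera_info(n))
for n in("top","side"):
    p,d=snapshot(n); cv2.imwrite(f"pics/{n}0.png",p); import numpy as np; np.save(f"{n}0.npy",d)
E
```

```text
pics
{'time': 0.0, 'joint_pos': array([-7.21583715e+01,  7.51371027e+00,  8.53301087e+01, -3.62721771e-04,
        8.72608664e+01, -4.89313395e+00]), 'qd': array([-0.04117479,  0.09553003, -0.0780335 ,  0.02166351,  0.06856322,
       -0.07351873]), 'joint_efforts': array([ 1.70664127e-03, -5.69397712e+01, -5.00552952e+01, -2.67398264e-05,
        1.50840729e-02, -2.07175708e-05]), 'tool_pos': array([ 231.73792596, -552.87973276,  247.25101945]), 'tcp_rot': array([-1.79895665e+02, -8.56844768e-03,  2.27347723e+01]), 'ft_force': array([0.18798843, 1.16534932, 0.19075951]), 'wrist_torque': array([0.01071746, 0.0056997 , 0.00351572]), 'finger_gap': 85.75312719324288}
top {'fov_y': 48.287097201687914, 'cx': 276.3712891938513, 'cy': 207.15498806560362, 'origin': array([ 269.11088463,    8.5655568 , 1079.14343401]), 'orientation': array([-171.91243974,    0.62235963,  -90.42363989])}
side {'fov_y': 47.07576732579924, 'cx': 276.5196148109989, 'cy': 207.49775981106032, 'origin': array([-232.95682631,  659.6512923 ,  618.7653096 ]), 'orientation': array([-122.52708326,    0.25398274, -135.02818471])}
wrist {'fov_y': 62.316234124279205, 'cx': 277.2163864866033, 'cy': 215.23838236558862, 'origin': array([ 293.8326974 , -526.4154712 ,  372.27028735]), 'orientation': array([ 1.64591244e+02,  1.55432337e-01, -6.72890803e+01])}
```

View pics/top0.png

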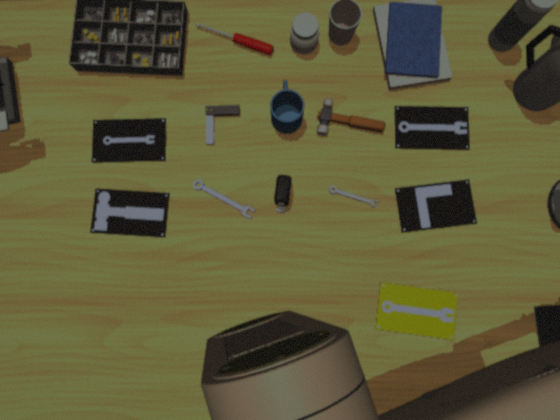

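View pics/side0.png

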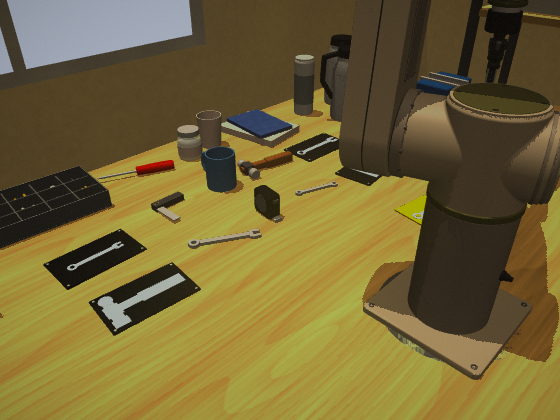

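```bash
cat > h.py <<'E'
from bench import *
import cv2, numpy as np
from scipy.spatial.transform import Rotation as R
def cam(n):
    c=camera_info(n); f=210/np.tan(np.radians(c['fov_y']/2))
    return c['origin'],R.from_euler('xyz',c['orientation'],degrees=True).as_matrix(),f,c['cx'],c['cy']
def px2w(C,uv,z):
    o,M,f,cx,cy=C
    uv=np.atleast_2d(np.array(uv,float)); d=np.c_[(uv[:,0]-cx)/f,(uv[:,1]-cy)/f,np.ones(len(uv))]@M.T
    t=(z-o[2])/d[:,2]; return o+d*t[:,None]
def w2px(C,P):
    o,M,f,cx,cy=C; q=(np.atleast_2d(P)-o)@M; return np.c_[q[:,0]/q[:,2]*f+cx,q[:,1]/q[:,2]*f+cy]
E
python3 - <<'E'
import cv2,numpy as np
from h import *
p=cv2.imread('pics/top0.png');d=np.load('top0.npy')
p=np.clip(p.astype(float)*1.6,0,255).astype(np.uint8)
cv2.imwrite('pics/cl.png',cv2.resize(p[80:250,80:280],None,fx=4,fy=3.5294*1.1333,interpolation=cv2.INTER_CUBIC)[:600] if 0 else cv2.resize(p[90:240,85:285],None,fx=4,fy=4,interpolation=cv2.INTER_CUBIC))
cv2.imwrite('pics/cr.png',cv2.resize(p[85:235,285:485],None,fx=4,fy=4,interpolation=cv2.INTER_CUBIC))
C=cam('top')
o,M,f,cx,cy=C
for u,v in[(250,260),(100,260),(350,230),(300,160)]:
    z=d[v,u]; print(u,v,o+M@np.array([(u-cx)/f*z,(v-cy)/f*z,z]))
E
```

```text
250 260 [300.87827122  80.68679981  -3.03041698]
100 260 [303.36985875 424.63510889   2.49433929]
350 230 [ 367.63986161 -150.02757805    1.8158771 ]
300 160 [534.13433205 -37.37307515   1.10979572]
```

View pics/cl.png

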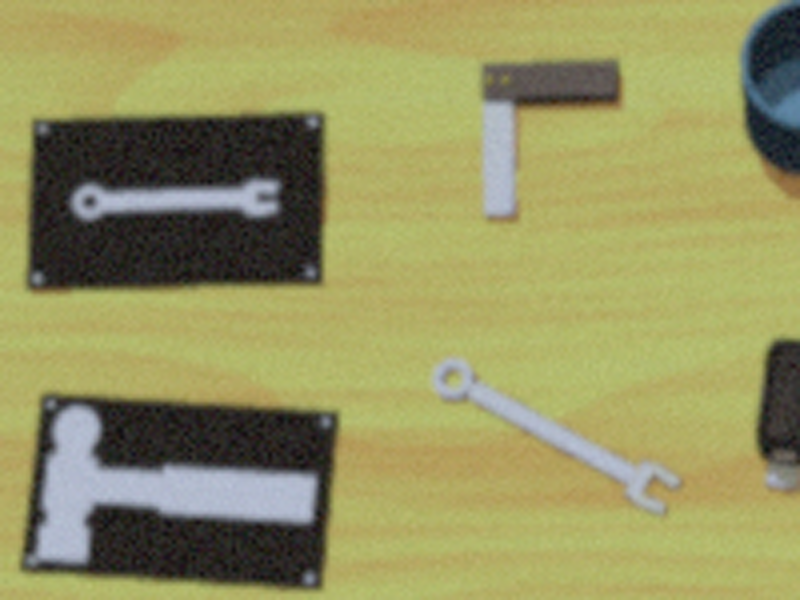

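View pics/cr.png

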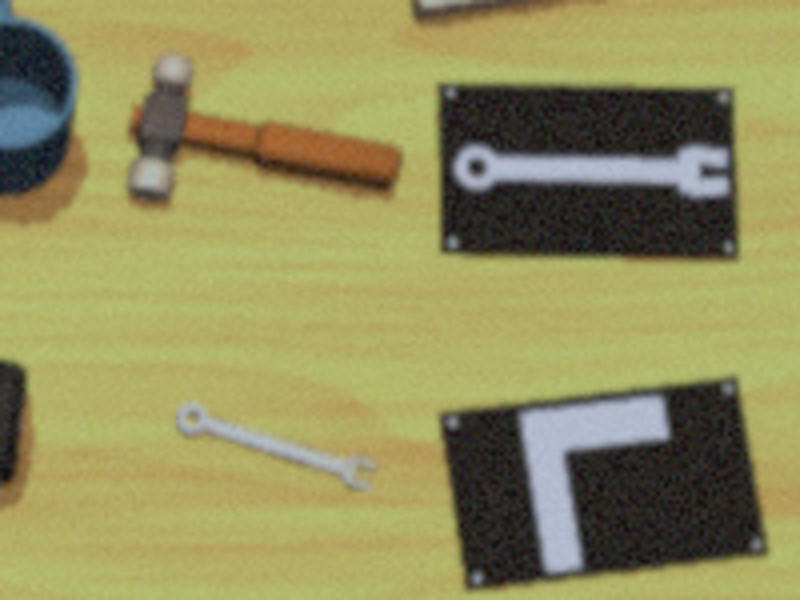

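```bash
cat > fit.py <<'E'
from h import *
C=cam('top')
L=lambda a:np.array(a,float)/4+[85,90]-.375
Rr=lambda a:np.array(a,float)/4+[285,85]-.375
def fit(px,model,z):
    W=px2w(C,px,z)[:,:2]; m=np.array(model,float); mc=m.mean(0);wc=W.mean(0)
    a=m-mc;b=W-wc; th=np.arctan2((a[:,0]*b[:,1]-a[:,1]*b[:,0]).sum(),(a*b).sum())
    Q=np.array([[np.cos(th),-np.sin(th)],[np.sin(th),np.cos(th)]])
    t=wc-Q@mc; r=W-(m@Q.T+t); return t,np.degrees(th),np.abs(r).max()
T=[(87.5,-52.5),(-87.5,-52.5),(-87.5,52.5),(87.5,52.5)]
I={'small_inlay':(L([(34,121),(322,114),(322,286),(27,288)]),T,4),
'hammer_inlay':(L([(44,396),(337,413),(322,588),(23,570)]),T,4),
'large_inlay':(Rr([(439,85),(732,90),(738,258),(442,251)]),T,4),
'square_inlay':(Rr([(441,414),(737,379),(766,552),(468,588)]),T,4),
'large':(L([(454,378),(675,497)]),[(46,0),(-100,0)],8),
'small':(Rr([(192,420),(370,476)]),[(31,0),(-80,0)],7),
'hammer':(Rr([(173,70),(150,183),(398,167)]),[(44,-34),(44,34),(-97,0)],16),
'square':(L([(484,65),(620,60),(487,217),(517,217)]),[(20,-45),(-60,-45),(20,46),(2,46)],12)}
if __name__=='__main__':
    p=cv2.imread('pics/top0.png')
    p=np.clip(p.astype(float)*1.6,0,255).astype(np.uint8)
    big=cv2.resize(p,None,fx=4,fy=4,interpolation=cv2.INTER_CUBIC)
    O={'large':[(57,0),(46,11),(35,6),(-74,6),(-74,13),(-100,13),(-100,-13),(-74,-13),(-74,-6),(35,-6),(46,-11)],
    'small':[(39,0),(31,8),(23,4.5),(-61,4.5),(-61,9),(-80,9),(-80,-9),(-61,-9),(-61,-4.5),(23,-4.5),(31,-8)],
    'hammer':[(58,-44),(30,-44),(30,-9),(-11,-9),(-11,-12),(-97,-12),(-97,12),(-11,12),(-11,9),(30,9),(30,44),(58,44)],
    'square':[(20,-45),(-60,-45),(-60,-23),(2,-23),(2,46),(20,46)]}
    for k,(px,m,z) in I.items():
        t,th,r=fit(px,m,z); print(k,t.round(1),round(th,1),round(r,1))
        o=np.array(O.get(k,m),float);a=np.radians(th);Q=np.array([[np.cos(a),-np.sin(a)],[np.sin(a),np.cos(a)]])
        P=np.c_[o@Q.T+t,np.full(len(o),z)]
        cv2.polylines(big,[np.int32((w2px(C,P)+.375)*4)],True,(0,0,255),1)
        cx=Q@[20,0]+t
        cv2.circle(big,tuple(np.int32((w2px(C,[[*t,z]])[0]+.375)*4)),3,(255,0,0),-1)
    # mug, tape rough
    cv2.imwrite('pics/ol.png',big[360:960,340:1140]);cv2.imwrite('pics/or.png',big[340:940,1140:1940])
E
python3 fit.py; python3 -c "
import bench;print([n for n in dir(bench) if n[0]!='_']); print(getattr(bench,'nose_length',None))"
```

```text
small_inlay [586.1 368.7] 90.5 1.7
hammer_inlay [412.7 359.2] 86.1 1.4
large_inlay [ 609.7 -349.5] 88.2 1.7
square_inlay [ 423.  -348.3] 96.3 1.7
large [454.8 160.2] 61.1 0.5
small [ 452.3 -139.4] 71.6 1.8
hammer [ 627.4 -140.1] 79.0 1.3
square [619.9 163.8] 91.8 1.5
['PlanningError', 'camera_info', 'hand_in', 'nose_length', 'sense', 'snapshot']
17.0
```

View pics/ol.png

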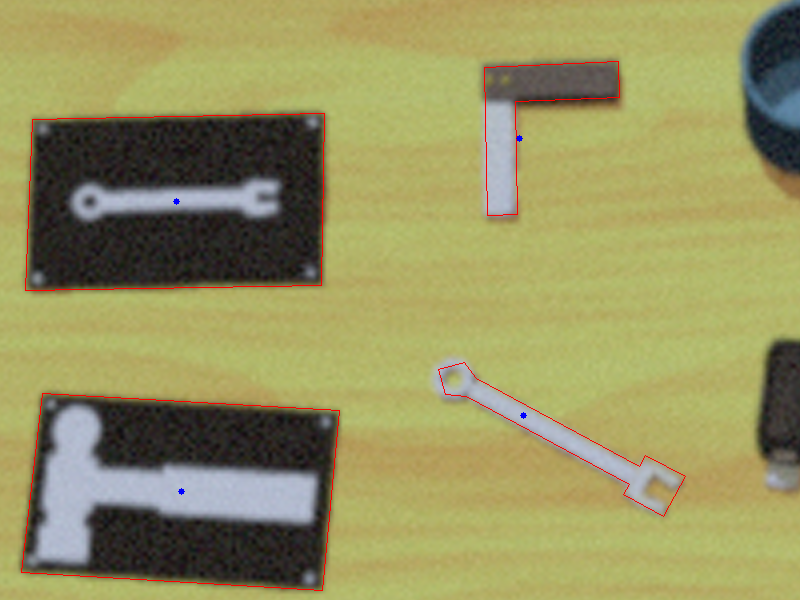

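View pics/or.png

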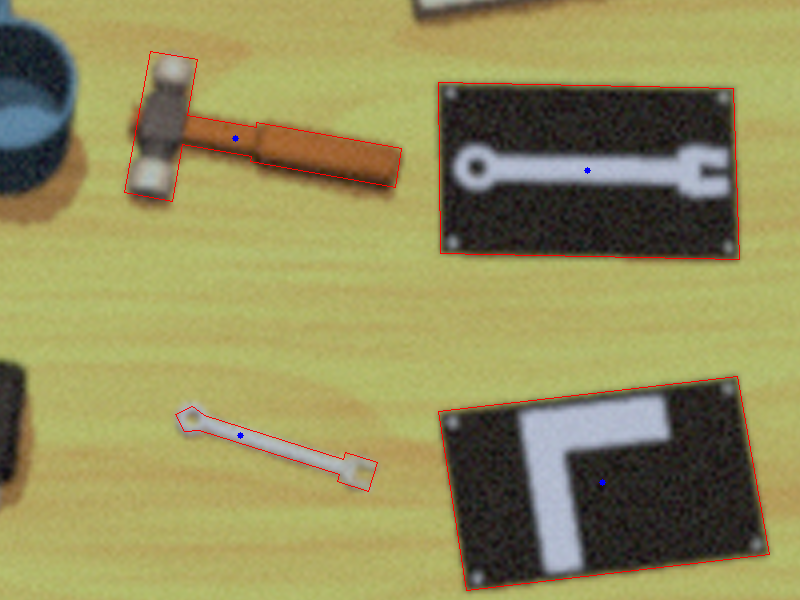

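```bash
cat > g.py <<'E'
from fit import *
def Z(a): a=np.radians(a); return np.array([[np.cos(a),-np.sin(a)],[np.sin(a),np.cos(a)]])
def rel(cur,tgt):
    """cur,tgt: x,y,z,yaw (tool down). gives turn z, shift (mm tool)"""
    c=np.radians(cur[3]); d=np.array(tgt[:3],float)-cur[:3]
    X=np.array([np.cos(c),np.sin(c),0]);Y=np.array([np.sin(c),-np.cos(c),0])
    return 'turnz %.1f shift m %s'%(cur[3]-tgt[3],(np.array([d@X,d@Y,-d[2]])/1000).round(4))
HOLD={'small':(-18,0),'large':(-20,0),'hammer':(2,0),'square':(-18,-34)}
def grasp(n):
    t,th,_=fit(*I[n]); p=t+Z(th)@HOLD[n]; return p,th
def place(n):
    t,th,_=fit(*I[n+'_inlay']); p=t+Z(th)@(np.array(HOLD[n])+[20,0]); return p,th
if __name__=='__main__':
    for n in HOLD: print(n,[ (a.round(1),round(b,1)) for a,b in (grasp(n),place(n))])
    p,th=grasp('small')
    print(rel([231.9,-553.4,248.3,22.84],[*p,200,th]))
E
python3 g.py
```

```text
small [(array([ 446.6, -156.5]), np.float64(71.6)), (array([586. , 370.7]), np.float64(90.5))]
large [(array([445.1, 142.7]), np.float64(61.1)), (array([ 609.7, -349.5]), np.float64(88.2))]
hammer [(array([ 627.7, -138.2]), np.float64(79.0)), (array([414.2, 381.2]), np.float64(86.1))]
square [(array([654.4, 146.9]), np.float64(91.8)), (array([ 456.6, -342.6]), np.float64(96.3))]
turnz -48.8 shift m [ 0.352  -0.2824  0.0483]
```

Call:
{"fn": "jog_arm", "kwargs": {"plan": [[[0,0,-48.8],[0.352,-0.2824,0.0483],0],[[0,0,-48.8],[0.352,-0.2824,0.0483],0],[[0,0,-48.8],[0.352,-0.2824,0.0483],0],[[0,0,-48.8],[0.352,-0.2824,0.0483],0],[[0,0,-48.8],[0.352,-0.2824,0.0483],0],[[0,0,-48.8],[0.352,-0.2824,0.0483],0],[[0,0,-48.8],[0.352,-0.2824,0.0483],0],[[0,0,-48.8],[0.352,-0.2824,0.0483],0],[[0,0,-48.8],[0.352,-0.2824,0.0483],0],[[0,0,-48.8],[0.352,-0.2824,0.0483],0],[[0,0,-48.8],[0.352,-0.2824,0.0483],0]], "force": 60}}

```text
time: 1.48
tool_pos: [447.0, -158.3, 200.1]
tcp_rot: [180.0, 0.0, 71.4]
ft_force: [0.2, 0.1, -0.1]
finger_gap: 42.7
```

```bash
python3 - <<'E'
from g import *
s=sense();print(s['time'],s['tool_pos'],s['tcp_rot'],s['finger_gap'],s['joint_pos'].round(1))
Cw=cam('wrist');p,d=snapshot('wrist')
t,th,_=fit(*I['small']);Q=Z(th)
P=np.array([(31,0),(0,0),(-18,0),(-80,0),(-30,4.5),(-30,-4.5)])@Q.T+t
uv=w2px(Cw,np.c_[P,np.full(6,7)]);print(uv.round(1))
p=np.clip(p.astype(float)*1.4,0,255).astype(np.uint8)
for u in uv: cv2.circle(p,tuple(np.int32(u)),2,(0,0,255),-1)
cv2.imwrite('pics/w1.png',p)
E
```

```text
1.475 [ 446.9712661  -158.29164227  200.1427849 ] [1.79992036e+02 1.81667629e-02 7.14122161e+01] 42.74142493051196 [-25.7 -10.8 108.3  -0.   82.6  -7.1]
[[276.4 139.7]
 [276.6 174.1]
 [276.6 193.3]
 [277.  255.2]
 [271.9 205.8]
 [281.5 205.7]]
```

View pics/w1.png

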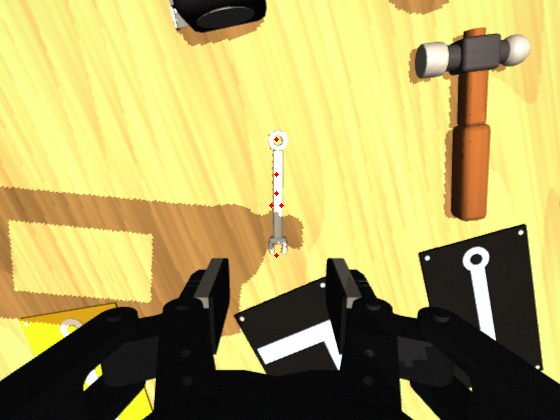

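Call:
{"fn": "jog_arm", "kwargs": {"plan": [[[0,0,0],[0,0,0.06],-0.3],[[0,0,0],[0,0,0.12],-0.3],[[0,0,0],[0,0,0.15],-0.3],[[0,0,0],[0,0,0.165],-0.3],[[0,0,0],[0,0,0.174],-0.3],[[0,0,0],[0,0,0.178],-0.3],[[0,0,0],[0,0,0.18],-0.3],[[0,0,0],[0,0,0.18],-0.3]]}}

```text
time: 2.52
tool_pos: [448.0, -157.1, 20.7]
tcp_rot: [179.9, 0.0, 71.5]
ft_force: [0.6, -0.1, 0.0]
finger_gap: 29.7
```

Call:
{"fn": "jog_arm", "kwargs": {"plan": [[[0,0,0],[0,0,0.0015],-1],[[0,0,0],[0,0,0.0015],-1],[[0,0,0],[0,0,0.0015],-1],[[0,0,0],[0,0,0.0015],-1],[[0,0,0],[0,0,0.0015],-1],[[0,0,0],[0,0,0.0015],-1]]}}

```text
time: 3.28
tool_pos: [447.9, -157.1, 19.0]
tcp_rot: [179.9, 0.0, 71.5]
ft_force: [-0.9, 0.7, 4.6]
finger_gap: 6.9
```

Call:
{"fn": "jog_arm", "kwargs": {"plan": [[[0,0,0],[0,0,-0.01],-1],[[0,0,0],[0,0,-0.02],-1],[[0,0,0],[0,0,-0.02],-1]]}}

```text
time: 3.65
tool_pos: [448.3, -157.3, 39.7]
tcp_rot: [179.9, 0.0, 71.5]
ft_force: [-0.1, 0.1, -0.3]
finger_gap: 6.7
```

```bash
cat > look.py <<'E'
from g import *
import sys
s=sense();print(s['time'],s['tool_pos'].round(1),s['tcp_rot'].round(1),s['finger_gap'],s['ft_force'].round(2))
for n in sys.argv[2:]:
    p,d=snapshot(n); cv2.imwrite(f'pics/{n}{sys.argv[1]}.png',p if n!='top' else np.clip(p*1.5,0,255).astype(np.uint8))
E
python3 look.py 2 wrist
```

```text
3.65 [ 448.3 -157.3   39.7] [179.9   0.   71.5] 6.724511768619741 [-0.09  0.1  -0.34]
```

View pics/wrist2.png

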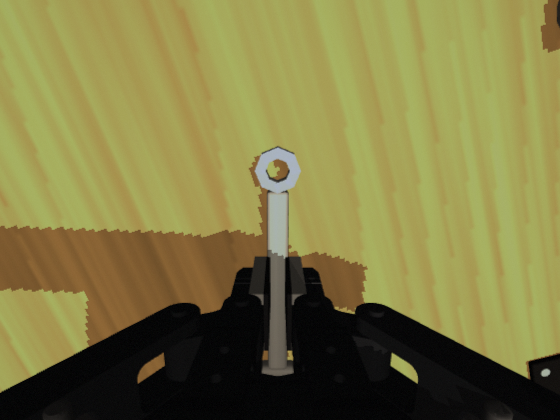

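```bash
cat > r.py <<'E'
from g import *
import sys
a=[float(x) for x in sys.argv[1:9]]; print(rel(a[:4],a[4:8]))
E
python3 r.py 446.6 -156.5 38.5 71.6 586 370.7 178.5 90.5
```

```text
turnz -18.9 shift m [ 0.5442 -0.0341 -0.14  ]
```

Call:
{"fn": "jog_arm", "kwargs": {"plan": [[[0,0,0],[0,0,-0.06],-1],[[0,0,0],[0,0,-0.12],-1],[[0,0,-5],[0.04,0,-0.14],-1],[[0,0,-10],[0.1,-0.006,-0.14],-1],[[0,0,-18.9],[0.16,-0.01,-0.14],-1],[[0,0,-18.9],[0.22,-0.014,-0.14],-1],[[0,0,-18.9],[0.28,-0.018,-0.14],-1],[[0,0,-18.9],[0.34,-0.022,-0.14],-1],[[0,0,-18.9],[0.4,-0.026,-0.14],-1],[[0,0,-18.9],[0.46,-0.03,-0.14],-1],[[0,0,-18.9],[0.515,-0.0341,-0.14],-1],[[0,0,-18.9],[0.5442,-0.0341,-0.14],-1]]}}

```text
time: 5.2
tool_pos: [586.9, 373.0, 177.4]
tcp_rot: [-179.9, 0.0, 90.6]
ft_force: [1.2, 0.1, 0.0]
finger_gap: 6.3
```

Call:
{"fn": "jog_arm", "kwargs": {"plan": [[[0,0,0],[0,0,0],-1],[[0,0,0],[0,0,0.05],-1],[[0,0,0],[0,0,0.1],-1],[[0,0,0],[0,0,0.12],-1],[[0,0,0],[0,0,0.12],-1],[[0,0,0],[0,0,0.12],-1]]}}

```text
time: 5.95
tool_pos: [589.1, 370.6, 61.4]
tcp_rot: [179.8, -0.1, 90.4]
ft_force: [0.2, -0.4, 0.3]
finger_gap: 6.3
```

```bash
python3 look.py 3 wrist
```

```text
5.95 [589.1 370.6  61.4] [ 1.798e+02 -1.000e-01  9.040e+01] 6.332363745728736 [ 0.25 -0.42  0.33]
```

View pics/wrist3.png

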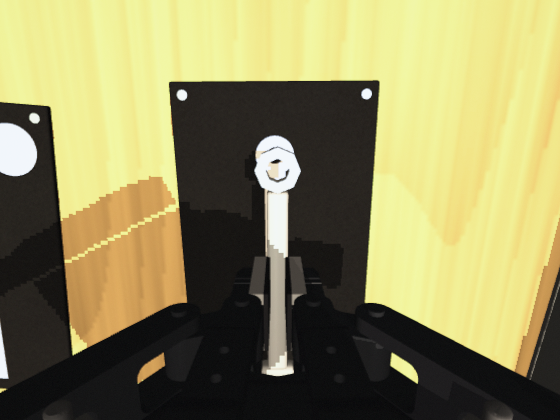

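Call:
{"fn": "jog_arm", "kwargs": {"plan": [[[0,0,0],[0,-0.0015,0.015],-1],[[0,0,0],[0,-0.0015,0.027],-1],[[0,0,0],[0,-0.0015,0.033],-1],[[0,0,0],[0,-0.0015,0.036],-1],[[0,0,0],[0,-0.0015,0.036],-1]]}}

```text
time: 6.62
tool_pos: [586.1, 370.1, 23.1]
tcp_rot: [180.0, 0.0, 90.4]
ft_force: [-3.1, -1.3, 5.1]
finger_gap: 6.4
```

Call:
{"fn": "jog_arm", "kwargs": {"plan": [[[0,0,0],[0,0,0],-0.6],[[0,0,0],[0,0,0],-0.4],[[0,0,0],[0,0,0],-0.3],[[0,0,0],[0,0,-0.03],-0.3],[[0,0,0],[0,0,-0.08],-0.3],[[0,0,0],[0,0,-0.14],-0.3],[[0,0,0],[0,0,-0.155],-0.3],[[0,0,0],[0,0,-0.155],-0.3]]}}

```text
time: 7.62
tool_pos: [586.8, 370.6, 179.3]
tcp_rot: [179.8, -0.1, 90.4]
ft_force: [0.1, -0.5, -0.9]
finger_gap: 30.0
```

```bash
python3 look.py 4 wrist; python3 r.py 584.5 370.7 177.5 90.5 445.1 142.7 177.5 61.1
```

```text
7.625 [586.8 370.6 179.3] [ 1.798e+02 -1.000e-01  9.040e+01] 30.010405579223878 [ 0.14 -0.48 -0.85]
turnz 29.4 shift m [-0.2268 -0.1414 -0.    ]
```

View pics/wrist4.png

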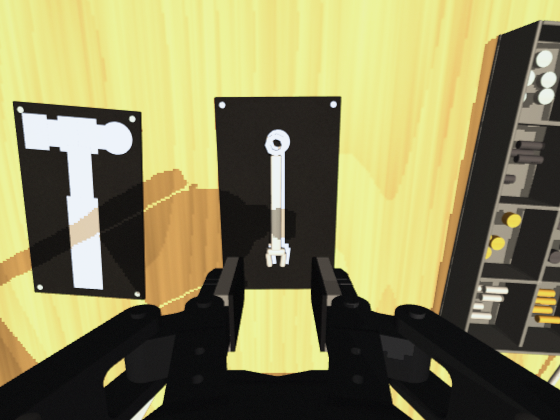

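Call:
{"fn": "jog_arm", "kwargs": {"plan": [[[0,0,29.4],[-0.2268,-0.1414,0],-0.2],[[0,0,29.4],[-0.2268,-0.1414,0],-0.2],[[0,0,29.4],[-0.2268,-0.1414,0],-0.2],[[0,0,29.4],[-0.2268,-0.1414,0],-0.2],[[0,0,29.4],[-0.2268,-0.1414,0],-0.2],[[0,0,29.4],[-0.2268,-0.1414,0],-0.2],[[0,0,29.4],[-0.2268,-0.1414,0],-0.2],[[0,0,29.4],[-0.2268,-0.1414,0],-0.2]]}}

```text
time: 8.68
tool_pos: [446.4, 142.9, 176.9]
tcp_rot: [-179.9, 0.0, 61.1]
ft_force: [1.4, -0.1, -0.3]
finger_gap: 34.3
```

```bash
python3 look.py 5 wrist
```

```text
8.675 [446.4 142.9 176.9] [-179.9    0.    61.1] 34.322957386487005 [ 1.42 -0.08 -0.29]
```

View pics/wrist5.png

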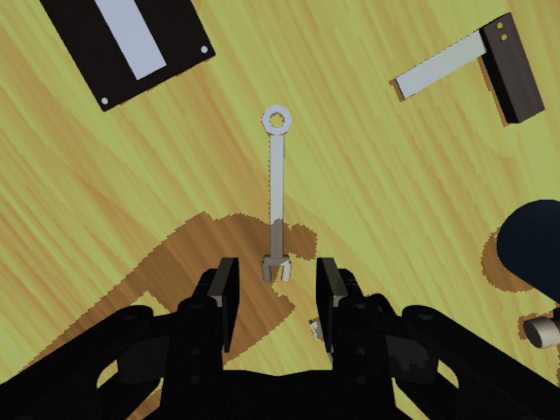

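Call:
{"fn": "jog_arm", "kwargs": {"plan": [[[0,0,0],[0,0,0.06],-0.2],[[0,0,0],[0,0,0.11],-0.2],[[0,0,0],[0,0,0.14],-0.2],[[0,0,0],[0,0,0.151],-0.2],[[0,0,0],[0,0,0.157],-0.2],[[0,0,0],[0,0,0.158],-0.2],[[0,0,0],[0,0,0.158],-1],[[0,0,0],[0,0,0.158],-1],[[0,0,0],[0,0,0.158],-1],[[0,0,0],[0,0,0.158],-1],[[0,0,0],[0,0,0.158],-1],[[0,0,0],[0,0,0.158],-1]], "force": 80}}

```text
time: 10.22
tool_pos: [447.4, 142.5, 21.0]
tcp_rot: [179.9, -0.1, 61.0]
ft_force: [-1.3, -0.9, 6.1]
finger_gap: 8.2
```

```bash
python3 r.py 445.1 142.7 19.5 61.1 609.7 -349.5 179.5 88.2
```

```text
turnz -27.1 shift m [-0.3514  0.382  -0.16  ]
```

Call:
{"fn": "jog_arm", "kwargs": {"plan": [[[0,0,0],[0,0,-0.05],-1],[[0,0,0],[0,0,-0.11],-1],[[0,0,0],[0,0,-0.16],-1],[[0,0,-5],[-0.03,0.033,-0.16],-1],[[0,0,-12],[-0.07,0.076,-0.16],-1],[[0,0,-20],[-0.11,0.12,-0.16],-1],[[0,0,-27.1],[-0.15,0.163,-0.16],-1],[[0,0,-27.1],[-0.19,0.206,-0.16],-1],[[0,0,-27.1],[-0.23,0.25,-0.16],-1],[[0,0,-27.1],[-0.27,0.293,-0.16],-1],[[0,0,-27.1],[-0.31,0.337,-0.16],-1],[[0,0,-27.1],[-0.34,0.37,-0.16],-1]]}}

```text
time: 11.72
tool_pos: [605.5, -337.1, 179.7]
tcp_rot: [180.0, 0.0, 88.1]
ft_force: [0.3, 1.4, -0.9]
finger_gap: 8.3
```

```bash
python3 - <<'E'
from g import *
c=np.radians(61.1);X=np.array([np.cos(c),np.sin(c)]);Y=np.array([np.sin(c),-np.cos(c)])
q=np.array([445.1,142.7])-340*X+370*Y;print(q); print(rel([*q,179.5,88.2],[609.7,-349.5,60,88.2]))
E
```

```text
[ 604.70586468 -333.77242098]
turnz 0.0 shift m [-0.0156  0.0055  0.1195]
```

Call:
{"fn": "jog_arm", "kwargs": {"plan": [[[0,0,0],[-0.0156,0.0055,0.02],-1],[[0,0,0],[-0.0156,0.0055,0.07],-1],[[0,0,0],[-0.0156,0.0055,0.11],-1],[[0,0,0],[-0.0156,0.0055,0.1195],-1],[[0,0,0],[-0.0156,0.0055,0.1195],-1],[[0,0,0],[-0.0156,0.0055,0.1195],-1]]}}

```text
time: 12.48
tool_pos: [611.9, -351.2, 63.1]
tcp_rot: [179.8, 0.1, 88.1]
ft_force: [0.3, 0.2, -0.6]
finger_gap: 8.4
```

```bash
python3 look.py 6 wrist
```

```text
12.475 [ 611.9 -351.2   63.1] [1.798e+02 1.000e-01 8.810e+01] 8.359322763451996 [ 0.28  0.21 -0.62]
```

View pics/wrist6.png

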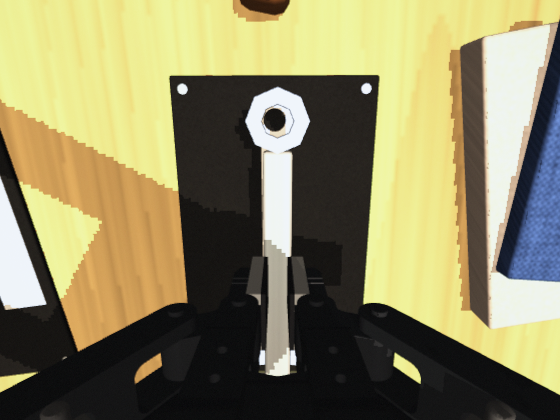

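Call:
{"fn": "jog_arm", "kwargs": {"plan": [[[0,0,0],[0,-0.001,0.015],-1],[[0,0,0],[0,-0.001,0.027],-1],[[0,0,0],[0,-0.001,0.034],-1],[[0,0,0],[0,-0.001,0.0365],-1],[[0,0,0],[0,-0.001,0.0365],-1]]}}

```text
time: 13.15
tool_pos: [609.6, -350.2, 25.0]
tcp_rot: [180.0, 0.0, 88.1]
ft_force: [-5.6, 4.0, 11.6]
finger_gap: 8.4
```

Call:
{"fn": "jog_arm", "kwargs": {"plan": [[[0,0,0],[0,0,0],-0.6],[[0,0,0],[0,0,0],-0.4],[[0,0,0],[0,0,0],-0.2],[[0,0,0],[0,0,0],-0.2],[[0,0,0],[0,0,-0.03],-0.2],[[0,0,0],[0,0,-0.08],0.1],[[0,0,0],[0,0,-0.14],0.1],[[0,0,0],[0,0,-0.155],0.1],[[0,0,0],[0,0,-0.155],0.1]]}}

```text
time: 14.28
tool_pos: [610.2, -350.7, 180.3]
tcp_rot: [179.8, 0.1, 88.1]
ft_force: [-0.5, 0.3, -0.1]
finger_gap: 47.1
```

```bash
python3 look.py 7 wrist; python3 r.py 608.7 -349.5 178.5 88.2 627.7 -138.2 178.5 79
```

```text
14.275 [ 610.2 -350.7  180.3] [1.798e+02 1.000e-01 8.810e+01] 47.09753002654787 [-0.54  0.3  -0.1 ]
turnz 9.2 shift m [ 0.2118  0.0124 -0.    ]
```

View pics/wrist7.png

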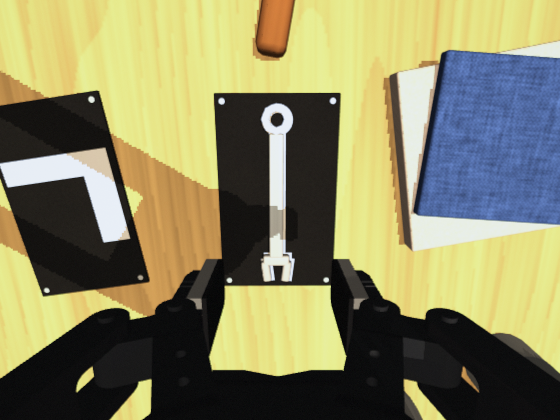

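Call:
{"fn": "jog_arm", "kwargs": {"plan": [[[0,0,9.2],[0.06,0.0036,0],0.1],[[0,0,9.2],[0.12,0.007,0],0.1],[[0,0,9.2],[0.18,0.0105,0],0.1],[[0,0,9.2],[0.2118,0.0124,0],0.1],[[0,0,9.2],[0.2118,0.0124,0],0.1],[[0,0,9.2],[0.2118,0.0124,0],0.1]], "force": 110}}

```text
time: 15.08
tool_pos: [627.6, -139.1, 176.3]
tcp_rot: [-179.8, 0.0, 78.9]
ft_force: [-0.4, -1.1, -0.5]
finger_gap: 47.0
```

```bash
python3 look.py 8 wrist
```

```text
15.075 [ 627.6 -139.1  176.3] [-179.8    0.    78.9] 47.00004611677209 [-0.35 -1.06 -0.54]
```

View pics/wrist8.png

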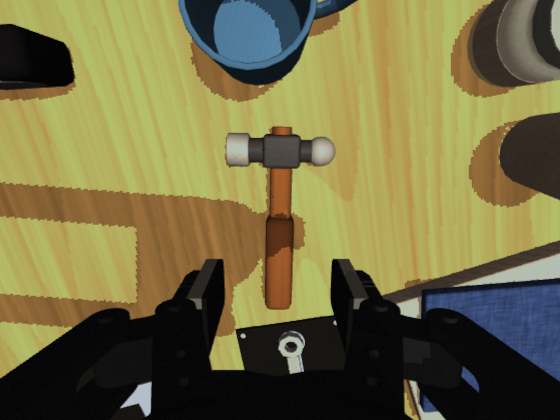

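```bash
python3 - <<'E'
from g import *
Cw=cam('wrist');t,th,_=fit(*I['hammer']);Q=Z(th)
m=np.array([(44,0,27),(-97,0,27),(-11,12,13),(-11,-12,13),(2,0,23)],float);P=np.c_[m[:,:2]@Q.T+t,m[:,2]];print(w2px(Cw,P).round(0))
# wrist measured: head centre / handle end
a=px2w(Cw,[(282,151)],27)[0];b=px2w(Cw,[(278,307)],22)[0];d=a-b;print(a,b,np.degrees(np.arctan2(d[1],d[0])),np.hypot(*d[:2]), a[:2]-44*d[:2]/np.hypot(*d[:2]))
E
```

```text
[[278. 152.]
 [278. 313.]
 [264. 215.]
 [292. 215.]
 [278. 203.]]
[639.33229966 -96.76820382  27.        ] [ 609.47193737 -232.76588589   22.        ] 77.61634413766258 139.2372463272122 [ 629.89620425 -139.74447754]
```

Call:
{"fn": "jog_arm", "kwargs": {"plan": [[[0,0,1],[0,0.0015,0.06],0.1],[[0,0,1],[0,0.0015,0.11],0.1],[[0,0,1],[0,0.0015,0.14],0.1],[[0,0,1],[0,0.0015,0.152],0.1],[[0,0,1],[0,0.0015,0.158],0.1],[[0,0,1],[0,0.0015,0.158],0.1],[[0,0,1],[0,0.0015,0.158],-1],[[0,0,1],[0,0.0015,0.158],-1],[[0,0,1],[0,0.0015,0.158],-1],[[0,0,1],[0,0.0015,0.158],-1],[[0,0,1],[0,0.0015,0.158],-1],[[0,0,1],[0,0.0015,0.158],-1]], "force": 110}}

```text
time: 16.62
tool_pos: [631.3, -139.5, 22.4]
tcp_rot: [179.8, 0.0, 77.9]
ft_force: [-0.2, 0.3, 6.8]
finger_gap: 15.5
```

```bash
python3 r.py 629.2 -138.5 20.5 78 414.2 381.2 200.5 86.1
```

```text
turnz -8.1 shift m [ 0.4636 -0.3184 -0.18  ]
```

Call:
{"fn": "jog_arm", "kwargs": {"plan": [[[0,0,0],[0,0,-0.03],-1],[[0,0,0],[0,0,-0.08],-1],[[0,0,0],[0,0,-0.13],-1],[[0,0,0],[0,0,-0.17],-1],[[0,0,-4],[0.03,-0.02,-0.18],-1],[[0,0,-8.1],[0.07,-0.048,-0.18],-1]]}}

```text
time: 17.38
tool_pos: [598.4, -60.8, 202.5]
tcp_rot: [179.8, 0.0, 86.1]
ft_force: [-0.6, -0.0, -3.3]
finger_gap: 15.3
```

```bash
python3 look.py 9 wrist side
```

```text
17.375 [598.4 -60.8 202.5] [179.8   0.   86.1] 15.337544796127098 [-0.57 -0.   -3.35]
```

View pics/wrist9.png

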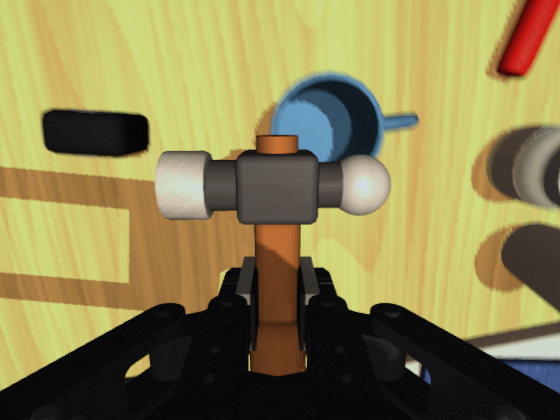

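View pics/side9.png

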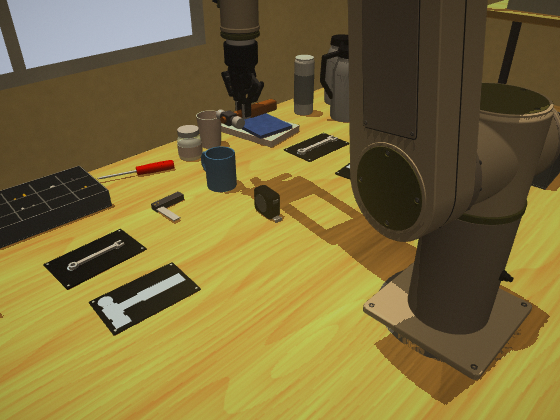

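```bash
python3 - <<'E'
from g import *
c=np.radians(78);X=np.array([np.cos(c),np.sin(c)]);Y=np.array([np.sin(c),-np.cos(c)])
q=np.array([629.2,-138.5])+70*X-48*Y;print(q); print(rel([*q,200.5,86.1],[414.2,381.2,70.5,86.1]))
E
```

```text
[596.80273352 -60.04990679]
turnz 0.0 shift m [ 0.4278 -0.2122  0.13  ]
```

Call:
{"fn": "jog_arm", "kwargs": {"plan": [[[0,0,0],[0.04,-0.02,0],-1],[[0,0,0],[0.09,-0.045,0],-1],[[0,0,0],[0.14,-0.07,0],-1],[[0,0,0],[0.19,-0.095,0],-1],[[0,0,0],[0.24,-0.12,0],-1],[[0,0,0],[0.29,-0.145,0],-1],[[0,0,0],[0.34,-0.17,0],-1],[[0,0,0],[0.39,-0.195,0],-1],[[0,0,0],[0.42,-0.21,0.01],-1],[[0,0,0],[0.4278,-0.2122,0.06],-1],[[0,0,0],[0.4278,-0.2122,0.11],-1],[[0,0,0],[0.4278,-0.2122,0.13],-1]]}}

```text
time: 18.98
tool_pos: [413.5, 379.2, 66.8]
tcp_rot: [-179.7, 0.2, 86.0]
ft_force: [-0.5, 0.3, -2.3]
finger_gap: 15.4
```

```bash
python3 look.py 10 wrist side
```

```text
18.975 [413.5 379.2  66.8] [-179.7    0.2   86. ] 15.432027881108045 [-0.52  0.29 -2.26]
```

View pics/wrist10.png

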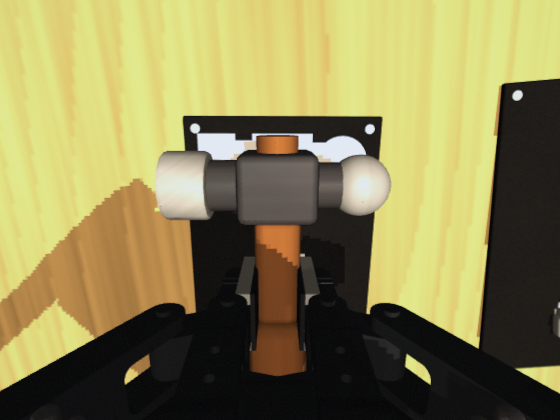

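View pics/side10.png

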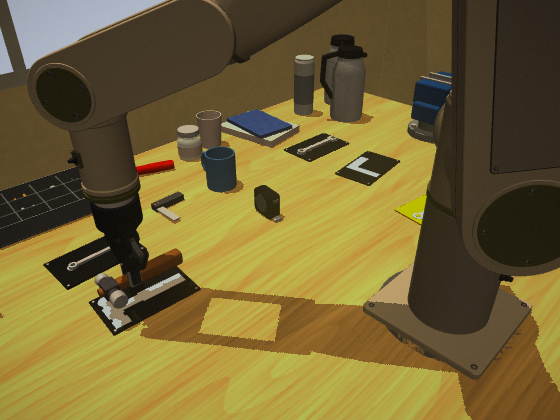

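```bash
python3 - <<'E'
from g import *
t,th,_=fit(*I['hammer_inlay']);C2=cam('wrist')
W=px2w(C2,[(184,116),(381,117)],4)[:,:2];print(W,(W-t)@Z(th))
print(sense()['tool_pos'])
E
```

```text
[[369.97247042 452.27913342]
 [472.69783523 444.57030476]] [[ 89.96395249  48.88022507]
 [ 89.19506465 -54.13111133]]
[414.23351337 379.33818177  68.03428853]
```

Call:
{"fn": "jog_arm", "kwargs": {"plan": [[[0,0,0],[0.001,0.0015,0.02],-1],[[0,0,0],[0.001,0.0015,0.035],-1],[[0,0,0],[0.001,0.0015,0.042],-1],[[0,0,0],[0.001,0.0015,0.0455],-1],[[0,0,0],[0.001,0.0015,0.0455],-1]]}}

```text
time: 19.7
tool_pos: [417.8, 382.0, 26.4]
tcp_rot: [180.0, -0.0, 86.0]
ft_force: [-3.3, -2.9, 5.6]
finger_gap: 15.7
```

Call:
{"fn": "jog_arm", "kwargs": {"plan": [[[0,0,0],[0,0,0],-0.5],[[0,0,0],[0,0,0],-0.2],[[0,0,0],[0,0,0],0.1],[[0,0,0],[0,0,0],0.1],[[0,0,0],[0,0,0],0.1],[[0,0,0],[0,0,-0.03],0.1],[[0,0,0],[0,0,-0.08],0.1],[[0,0,0],[0,0,-0.14],0.1],[[0,0,0],[0,0,-0.155],0.1],[[0,0,0],[0,0,-0.155],0.1]]}}

```text
time: 20.95
tool_pos: [417.9, 382.2, 181.3]
tcp_rot: [179.9, -0.1, 86.0]
ft_force: [-0.6, 0.4, -0.3]
finger_gap: 47.1
```

```bash
python3 look.py 11 wrist; python3 r.py 415.7 382.1 180 86.1 654.4 146.9 180 91.8
```

```text
20.95 [417.9 382.2 181.3] [ 1.799e+02 -1.000e-01  8.600e+01] 47.12171031763611 [-0.63  0.38 -0.33]
turnz -5.7 shift m [-0.2184  0.2541 -0.    ]
```

View pics/wrist11.png

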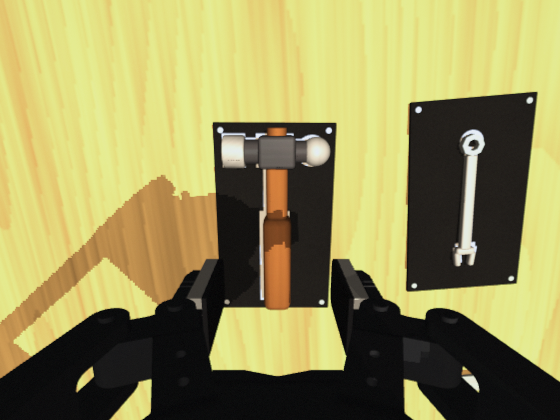

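Call:
{"fn": "jog_arm", "kwargs": {"plan": [[[0,0,-5.7],[-0.04,0.0466,0],0.1],[[0,0,-5.7],[-0.08,0.093,0],0.1],[[0,0,-5.7],[-0.12,0.14,0],0.1],[[0,0,-5.7],[-0.16,0.186,0],0.1],[[0,0,-5.7],[-0.2,0.233,0],0.1],[[0,0,-5.7],[-0.2184,0.2541,0],0.1],[[0,0,-5.7],[-0.2184,0.2541,0],0.1],[[0,0,-5.7],[-0.2184,0.2541,0],0.1]]}}

```text
time: 22.0
tool_pos: [654.1, 146.5, 177.5]
tcp_rot: [-179.8, 0.0, 91.7]
ft_force: [0.9, 0.8, 0.5]
finger_gap: 46.7
```

```bash
python3 look.py 12 wrist;python3 - <<'E'
from g import *
Cw=cam('wrist');t,th,_=fit(*I['square']);Q=Z(th)
m=np.array([(20,-45,16),(-60,-45,16),(-60,-23,16),(20,46,10),(2,46,10)],float);P=np.c_[m[:,:2]@Q.T+t,m[:,2]];print(w2px(Cw,P).round(0))
E
```

```text
22.0 [654.1 146.5 177.5] [-179.8    0.    91.7] 46.73542181044009 [0.92 0.81 0.46]
[[292. 158.]
 [291. 249.]
 [266. 249.]
 [183. 157.]
 [184. 178.]]
```

View pics/wrist12.png

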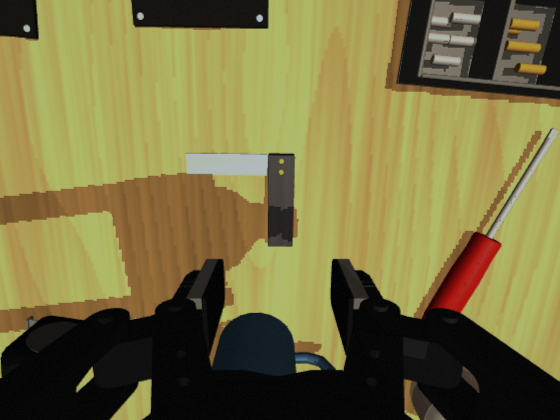

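Call:
{"fn": "jog_arm", "kwargs": {"plan": [[[0,0,0],[0.0025,0.001,0.06],0.1],[[0,0,0],[0.0025,0.001,0.11],0.1],[[0,0,0],[0.0025,0.001,0.14],0.1],[[0,0,0],[0.0025,0.001,0.153],0.1],[[0,0,0],[0.0025,0.001,0.1595],0.1],[[0,0,0],[0.0025,0.001,0.1595],0.1],[[0,0,0],[0.0025,0.001,0.1595],-1],[[0,0,0],[0.0025,0.001,0.1595],-1],[[0,0,0],[0.0025,0.001,0.1595],-1],[[0,0,0],[0.0025,0.001,0.1595],-1],[[0,0,0],[0.0025,0.001,0.1595],-1]]}}

```text
time: 23.42
tool_pos: [657.9, 148.9, 22.7]
tcp_rot: [179.8, -0.0, 91.7]
ft_force: [-2.3, -0.3, 6.8]
finger_gap: 18.6
```

```bash
python3 r.py 655.3 149.4 20.5 91.8 456.6 -342.6 200.5 96.3
```

```text
turnz -4.5 shift m [-0.4855 -0.2141 -0.18  ]
```

Call:
{"fn": "jog_arm", "kwargs": {"plan": [[[0,0,0],[0,0,-0.03],-1],[[0,0,0],[0,0,-0.08],-1],[[0,0,0],[0,0,-0.13],-1],[[0,0,0],[0,0,-0.17],-1],[[0,0,-2],[-0.03,-0.0132,-0.18],-1],[[0,0,-4.5],[-0.07,-0.031,-0.18],-1],[[0,0,-4.5],[-0.12,-0.053,-0.18],-1],[[0,0,-4.5],[-0.17,-0.075,-0.18],-1],[[0,0,-4.5],[-0.22,-0.097,-0.18],-1],[[0,0,-4.5],[-0.27,-0.119,-0.18],-1],[[0,0,-4.5],[-0.32,-0.141,-0.18],-1],[[0,0,-4.5],[-0.36,-0.159,-0.18],-1]]}}

```text
time: 24.92
tool_pos: [507.4, -217.9, 200.9]
tcp_rot: [180.0, 0.0, 96.2]
ft_force: [0.5, -0.4, -1.5]
finger_gap: 18.7
```

```bash
python3 - <<'E'
from g import *
c=np.radians(91.8);X=np.array([np.cos(c),np.sin(c)]);Y=np.array([np.sin(c),-np.cos(c)])
q=np.array([655.3,149.4])-360*X-159*Y;print(q); print(rel([*q,200.5,96.3],[456.6,-342.6,70.5,96.3]))
E
```

```text
[ 507.68633017 -215.41667243]
turnz 0.0 shift m [-0.1208 -0.0647  0.13  ]
```

Call:
{"fn": "jog_arm", "kwargs": {"plan": [[[0,0,0],[-0.04,-0.0215,0],-1],[[0,0,0],[-0.08,-0.043,0],-1],[[0,0,0],[-0.11,-0.06,0.02],-1],[[0,0,0],[-0.1208,-0.0647,0.06],-1],[[0,0,0],[-0.1208,-0.0647,0.11],-1],[[0,0,0],[-0.1208,-0.0647,0.13],-1],[[0,0,0],[-0.1208,-0.0647,0.13],-1]]}}

```text
time: 25.8
tool_pos: [456.5, -342.1, 69.4]
tcp_rot: [-179.9, -0.1, 96.2]
ft_force: [0.4, 0.3, -1.3]
finger_gap: 18.6
```

```bash
python3 look.py 13 wrist
```

```text
25.8 [ 456.5 -342.1   69.4] [-1.799e+02 -1.000e-01  9.620e+01] 18.643598127602257 [ 0.38  0.34 -1.29]
```

View pics/wrist13.png

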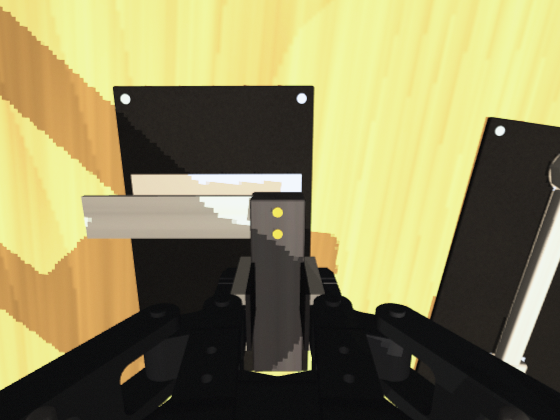

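```bash
python3 - <<'E'
from g import *
t,th,_=fit(*I['square_inlay']);C2=cam('wrist')
W=px2w(C2,[(114,86),(314,86),(302,175),(131,175)],4)[:,:2];print((W-t)@Z(th)) # silhouette corner expected (40,-45),(40,46)
# held square corner on picture: stock top corner (304,197),(251,197), tip (82,196)
s=sense();z=s['tool_pos'][2]-22.7
for uv,h in(((304,199),16),((82,196),10)):
    w=px2w(C2,[uv],z+h)[0];print('rel', (w[:2]-t)@Z(th))
E
```

```text
[[ 86.44673867  50.0395317 ]
 [ 86.42196402 -54.10949176]
 [ 39.81342059 -48.72661494]
 [ 39.86059588  46.42206374]]
rel [ 39.85266577 -45.26764037]
rel [39.78977682 44.15743136]
```

Call:
{"fn": "jog_arm", "kwargs": {"plan": [[[0,0,0],[0,0.001,0.02],-1],[[0,0,0],[0,0.001,0.035],-1],[[0,0,0],[0,0.001,0.042],-1],[[0,0,0],[0,0.001,0.0455],-1],[[0,0,0],[0,0.001,0.0455],-1]]}}

```text
time: 26.48
tool_pos: [458.7, -343.1, 26.7]
tcp_rot: [180.0, 0.0, 96.2]
ft_force: [-5.2, 4.2, 13.3]
finger_gap: 18.7
```

Call:
{"fn": "jog_arm", "kwargs": {"plan": [[[0,0,0],[0,0,0],-0.5],[[0,0,0],[0,0,0],-0.2],[[0,0,0],[0,0,0],0.1],[[0,0,0],[0,0,0],0.1],[[0,0,0],[0,0,0],0.1],[[0,0,0],[0,0,-0.03],0.1],[[0,0,0],[0,0,-0.08],0.1],[[0,0,0],[0,0,-0.14],0.1],[[0,0,0],[0,0,-0.2],0.1],[[0,0,0],[-0.06,-0.06,-0.24],0.1],[[0,0,0],[-0.1,-0.08,-0.24],0.1],[[0,0,0],[-0.1,-0.08,-0.24],0.1]]}}

```text
time: 27.98
tool_pos: [387.8, -454.3, 266.4]
tcp_rot: [180.0, 0.2, 96.0]
ft_force: [-0.2, 0.1, -0.6]
finger_gap: 46.9
```

```bash
python3 look.py 14 wrist top side; python3 - <<'E'
import cv2
p=cv2.imread('pics/top14.png')
cv2.imwrite('pics/l14.png',cv2.resize(p[90:240,85:285],None,fx=4,fy=4,interpolation=cv2.INTER_CUBIC))
cv2.imwrite('pics/r14.png',cv2.resize(p[85:235,285:485],None,fx=4,fy=4,interpolation=cv2.INTER_CUBIC))
E
```

```text
27.975 [ 387.8 -454.3  266.4] [180.    0.2  96. ] 46.87978068394937 [-0.2   0.1  -0.59]
```

View pics/l14.png

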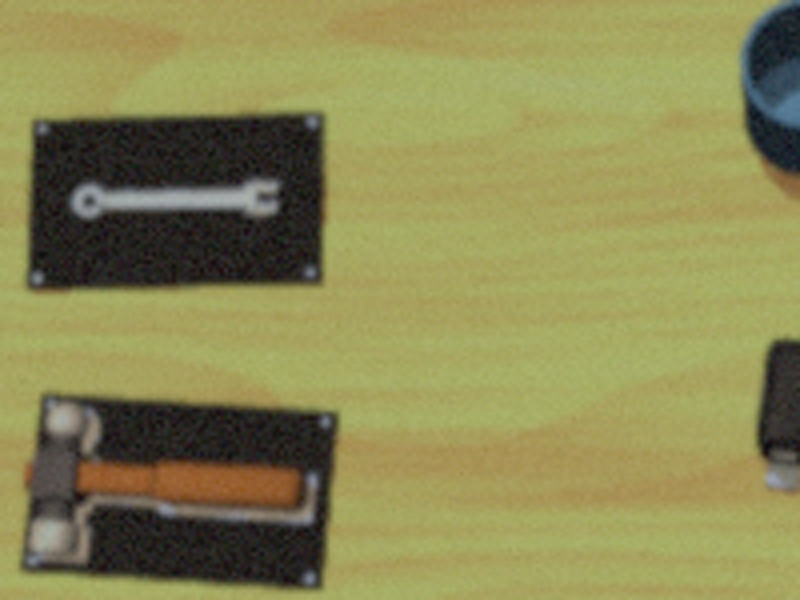

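View pics/r14.png

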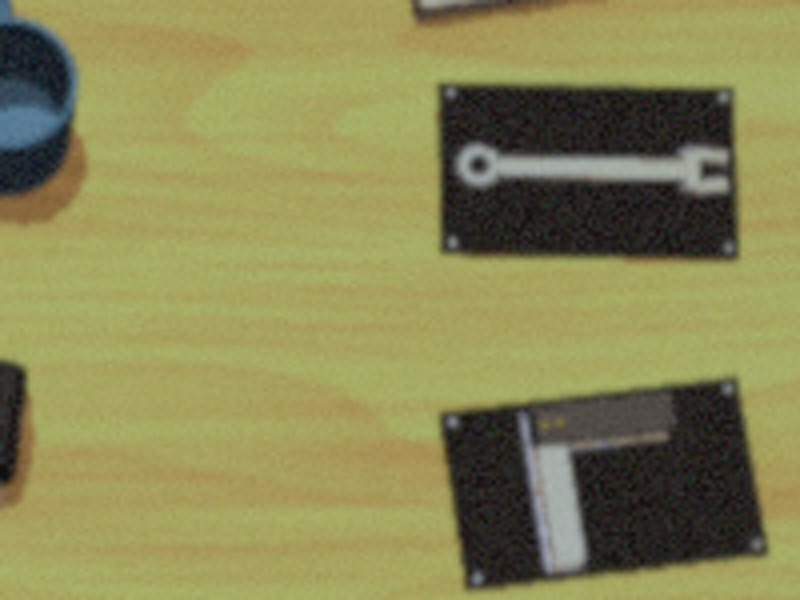

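View pics/side14.png

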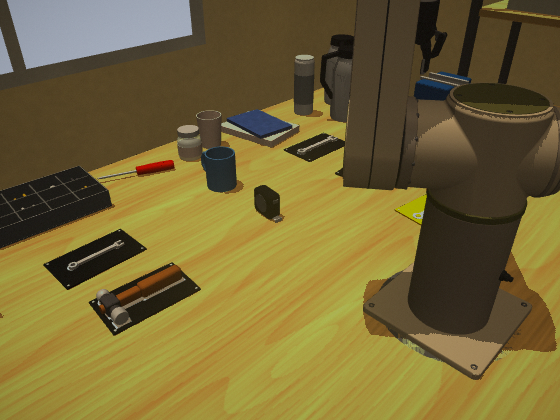

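View pics/wrist14.png

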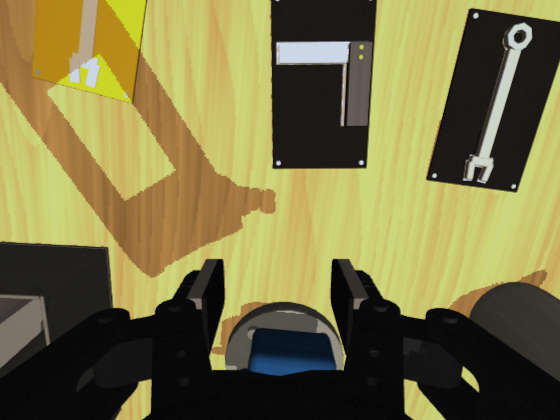

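```bash
python3 - <<'E'
from g import *
def Rl(n,px,m,z):
    t,th,r=fit(px,m,z); a,b,_=fit(*I[n+'_inlay']); print(n,((t-a)@Z(b)).round(1),round(th-b,1),round(r,1))
Rl('hammer',L([(67,419),(51,538),(302,483)]),[(44,-34),(44,34),(-97,0)],20)
Rl('square',Rr([(533,407),(672,391),(672,433),(552,574),(588,567)]),[(20,-45),(-60,-45),(-60,-23),(20,46),(2,46)],16)
Rl('small',L([(88,201),(278,197)]),[(31,0),(-80,0)],11)
Rl('large',Rr([(479,165),(728,170)]),[(46,0),(-100,0)],12)
# mug/tape shift
a=cv2.imread('pics/side0.png');b=cv2.imread('pics/side14.png')
for n,(y0,y1,x0,x1) in {'mug':(140,195,200,242),'tape':(180,225,248,288)}.items():
    T=a[y0:y1,x0:x1]; S=b[y0-10:y1+10,x0-10:x1+10]; m=cv2.matchTemplate(S,T,cv2.TM_CCOEFF_NORMED);print(n,cv2.minMaxLoc(m)[1],cv2.minMaxLoc(m)[3])
# wrist view of square
C2=cam('wrist')
E
```

```text
hammer [22.1 -3.3] 1.7 2.2
square [18.6  0.4] -0.4 3.6
small [18.2  0.6] 0.2 0.7
large [20.3  0.6] -0.0 0.2
mug 0.97784024477005 (10, 10)
tape 0.9985445737838745 (10, 10)
```

```bash
python3 -c "
from bench import *
print(hand_in())"
```

```text
the job is handed in; nothing more can be done
None
```

All four tools are back on their own inlays, the same way round as the silhouettes, and the job was handed in after about 28 s of the 115 s allowed. No verdict was reported. I lowered each tool until I felt light contact, then opened the fingers and backed off.

The last overhead picture gave these positions for each tool's origin in the frame of its inlay; the aim is (20, 0) mm within 12 mm:

| Tool | Position (mm) | Angle error |
|---|---|---|
| small spanner | (18.2, 0.6) | 0.2° |
| large spanner | (20.3, 0.6) | 0.0° |
| hammer | (22.1, −3.3) | 1.7° |
| square | (18.6, 0.4) | −0.4° |

- **Accuracy:** The hammer fit left up to 2.2 mm of error and the square fit up to 3.6 mm. The overhead and wrist cameras disagreed by 2–3 mm in places. Thin strips of silhouette show beside the hammer and the square, partly because the camera sees them at an angle. All of this is well inside the limits.
- **Flatness:** I judged by eye that the tools lie flat and did not measure the tilt.
- **Mug and tape measure:** Both sit in the same place to the pixel in the before and after side views.
- **Gripper:** It ended open and well above the bench, touching nothing.

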